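# Swing the hold-down bar off the dry painting

## Task

The painting on the mounting board is dry: swing the wooden bar that is pinned to the board off the sheet by pushing its free end round the pin, until it rests against the square steel stop (not the round one on the other side). Leave the loose wooden strip where it lies, and the bar resting at the stop.

Things in the scene. Friction and masses are not known exactly. Their poses are not given: they have to be found in the camera images.
- mount_board: Fixed plywood board 390 x 470 mm, top 12 mm above the table. Origin: axis of the bar's brass pin, at table level (pin head: 22 mm wide, top 45 mm up); z up. It reaches 310 mm from the pin along -x (towards the robot), 80 mm along +x, 235 mm each way in y. A square and a round steel stop (round: 44 mm wide, 30 tall) stand on it as mirror images about its x axis; which is on which side varies.
- bar_end (a point): Point in the pinned dark wood bar: on its centre line, 240 mm from the pin axis, 25 mm before the free end, 27 mm above the table; x runs along the bar to the pin. Bar 30 mm wide, 26 thick, top 40 mm above the table, 2 mm over the board. Swings level, up to 45 degrees either side of the board's -x, there flat on a stop; starts within 21 degrees of the middle. 1 to 2 N moves it; stays where left.
- square_stop: Square steel block, 44 x 44 mm, 30 mm tall, fixed on the board (top 42 mm above the table). Origin: centre of its underside. Its sides are turned 45 degrees to the board, so the bar's side meets one of them flat; with the bar home, bar_end lies 37 mm level from the block's centre.
- loose_strip: Loose strip of the same dark wood, 140 x 30 x 26 mm, without a pin, lying on the board beyond the pin, to the left or right, out of the bar's way. Origin: centre of its underside; x along its length. Not to be moved.

How it is judged:
By the outcome, as a careful person would: the job done as asked, in the order asked, and still so for the second after the job is handed in, with the robot touching nothing.
It also fails if it takes over 29 s, if anything falls off the work surface, if the arm or the gripper's body presses on something with over 40 N, if the wrist force passes 120 N, or if a joint passes its speed limit or range.

## Robot

A 6-joint arm with a two-finger parallel gripper is mounted at the origin on the work surface. World frame = base frame: x ahead of the robot, y to its left, z up, the work surface at z = 0. Lengths are in m, angles in degrees, forces in N, time in s.
With the tool pointing down it reaches from about 0.3 to 0.875 m from the base axis. Payload 6.4 kg.
Tool frame: the origin (TCP) lies between the finger pads; the fingertips stand ctrl.tip_extent ahead of it and the grasp point (between the pads) lies 11 mm behind it (ctrl.tip_extent is the distance from the TCP to the fingertips, in m); z points along the fingers, y is the line along which they close (so a half turn about z gives the same grasp; the last joint's range is limited). The gripper opens to 88 mm and grips with 3 to 60 N. Pads are 18 mm wide; open, the fingers measure 123 mm over their backs; the gripper's body (75 mm by 187 mm) begins 45 mm behind the grasp point.
Start: joints at [-79.257, 10.359, 92.074, -0, 77.567, -11.82], TCP at [0.221, -0.531, 0.247] pointing down, gripper open.
Joint ranges: [-171.53, 171.53], [-51.25, 118.39], [17.06, 147.69], [-65.23, 245.23], [0, 150.52], [-178.68, 178.68]. Speed limits (degrees/s): [147.25, 147.25, 172.46, 180, 180, 180].

## Interface

Orientations are given as [roll, pitch, yaw] about the fixed x, y, z axes, in that order (R = Rz(yaw) Ry(pitch) Rx(roll)).
In Python, from workcell import ctrl, viewer gives the robot as it stands.
- The arm moves only by the shell command python3 -m crank 'ROWS' [FORCE]. ROWS is text: rows parted by semicolons, each of 5 numbers parted by spaces: the opening, from -1 (shut) to 1 (fully open), then the shift along the world's x, y, z in m, then the turn about the world's z in degrees. A call has exactly 5 rows; each row is the pose to reach, as a shift and turn from the pose commanded when the call began; what a row does not reach only later rows make up. A row lasts 1/12 s, in which the tool goes at most 41.7 mm and 7.16 degrees, less where a joint would pass 70% of its speed; a pose out of reach is approached as far as the arm can. A call with a gripper value outside its range is refused whole. The fingers move at their own pace and stop on an object; FORCE is the grip in N (left out, the last holds). Time passes only in rows, so rows that repeat a pose let the fingers close, or fill a call up. It gives the time, the measured TCP pose, the force, the opening and the grip force at its end, in the units of the state.
- ctrl.get_state(): the state, without advancing time (a new reading comes with each control period).
- viewer.get_image(name): name is "scene" or "top" or "wrist"; returns the picture (420x560x3 uint8, red, green, blue); there is no depth.
- viewer.camera_model(name): a dict with "fov_y" (degrees; the focal length in pixels is half the picture's height over the tangent of half this angle, whatever the lens; pixels are square), "cx", "cy" (the principal point, pixels), "R" (3x3) and "t" (3): a world point X has camera coordinates R X + t. Camera axes: x right, y down, z forward; pixel columns grow to the right and rows downward; lengths in m; the calibration is good to about 2 mm. A picture is of the moment at which its call begins: read the wrist's pose just before it. camera_model takes no time and is no camera call; for the wrist camera it gives the pose at the moment of the call.
- ctrl.close_job(): hands the job in; it is judged then, once.
Trained networks look in the newest picture that a camera, given by its name, has taken for a name from the list of things; names that differ only in an ending like _2 or _b are one class to them, and where a whole thing is asked for, a point or a joint stands for the part that bears it (a point fixed in the world has none). Each returns a list of dicts, best first, with "confidence" (0 to 1); they miss things now and then, are a little off and sometimes report something else, mostly with a low value. They report only what shows in the picture. A call takes as long as a camera call.
- viewer.recognise(camera, target): "location" ([x, y, z] in m, in world coordinates, good to about 4 mm: the middle of the surface that is visible of it).
- viewer.landmark_of(camera, target): "location" ([x, y, z] in m, in world coordinates, good to about 4 mm: a listed point, or the origin of a listed thing).
The state is a dict: "clock": time; "q": joint angles; "joint_velocities": joint speeds; "joint_torque": joint torques, N m; "tool_pos": TCP position; "tool_rot": TCP orientation; "wrist_force": force on the tool from outside, world axes, zero at the start; "wrist_torque": the same for the moment, N m; "grip_width": opening from 0.0 (shut) to 1.0 (fully open); "grasp_force": force on a finger pad.
Only numpy, scipy, OpenCV 4.12 (cv2) and the standard library are available. Lean on these libraries where they do the work, as an engineer would, in place of code of your own. Each camera call takes 0.05 s, during which the arm holds its last target. There are 200 camera calls.

## Working session

There is one attempt and no reset: what is moved stays moved. The work goes in short steps, Python scripts to look and compute and a shell command to move; the robot and the scene stay as the last step left them, time stands still between calls to the robot, and variables do not carry over. Pictures are saved under pics/ and viewed, at most 10 in all, crops included, and the job is handed in when it is done.

```bash
mkdir -p pics; python3 - <<'E'
from workcell import ctrl, viewer
import cv2
s=ctrl.get_state(); print(s["clock"],s["tool_pos"],s["tool_rot"],s["grip_width"],ctrl.tip_extent)
for c in ("top","scene"):
    im=viewer.get_image(c); cv2.imwrite(f"pics/{c}0.png",im[:,:,::-1])
    for t in ("mount_board","bar_end","square_stop","loose_strip"):
        print(c,t,[(round(d["confidence"],2),[round(float(v),3) for v in d["location"]]) for d in viewer.landmark_of(c,t)])
m=viewer.camera_model("top"); print(m)
E
```

```text
0.0 [ 0.22053082 -0.53048094  0.24582686] [-1.79906106e+02 -1.89263857e-02  2.25626066e+01] 1.0028515900058546 0.008
top mount_board [(0.82, [0.652, -0.083, 0.003])]
top bar_end [(0.65, [0.413, -0.106, 0.026])]
top square_stop [(0.86, [0.473, -0.246, 0.016])]
top loose_strip [(0.74, [0.71, 0.05, 0.01])]
scene mount_board [(0.93, [0.65, -0.077, 0.004])]
scene bar_end []
scene square_stop [(0.88, [0.469, -0.24, 0.013])]
scene loose_strip [(0.81, [0.709, 0.049, 0.006])]
{'fov_y': 43.4655427232925, 'cx': 274.8742882138651, 'cy': 211.23536890704696, 'R': array([[-0.00738018, -0.99996053, -0.00494596],
       [-0.9946803 ,  0.00784923, -0.10271073],
       [ 0.1027455 ,  0.00416162, -0.99469897]]), 't': array([0.01019827, 0.61789638, 1.12173317])}
```

View pics/top0.png

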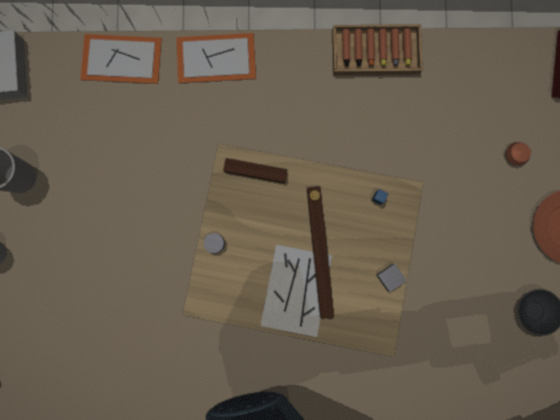

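View pics/scene0.png

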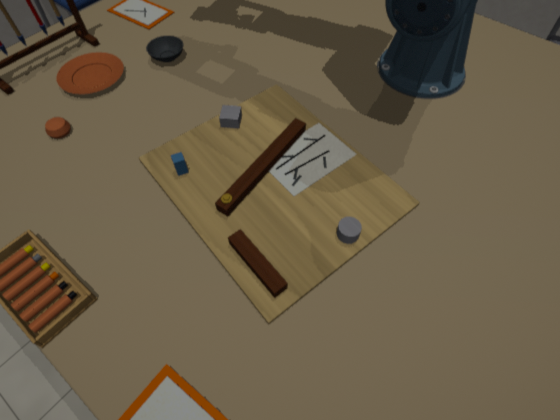

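The square stop is on the right in the top view (391,278), towards −y. The bar runs from the pin (315,195) to its end (327,312), the round stop is on the left (214,243) and the strip is beyond the pin on the left. I'll approach the bar's +y side with the fingers shut and push towards −y.

```bash
python3 -m crank '-1 0.013 0.032 0 0; -1 0.026 0.064 0 0; -1 0.039 0.096 0 0; -1 0.052 0.128 0 0; -1 0.064 0.158 0 0'
python3 -m crank '-1 0.013 0.032 0 0; -1 0.026 0.064 0 0; -1 0.039 0.096 0 0; -1 0.052 0.128 0 0; -1 0.064 0.158 0 0'
python3 -m crank '-1 0.013 0.032 0 0; -1 0.026 0.064 0 0; -1 0.039 0.096 0 0; -1 0.052 0.128 0 -5; -1 0.064 0.158 0 -10'
python3 - <<'E'
from workcell import ctrl, viewer
import cv2
s=ctrl.get_state(); print(s["clock"],s["tool_pos"],s["tool_rot"],s["grip_width"],s["wrist_force"])
im=viewer.get_image("wrist"); cv2.imwrite("pics/w1.png",im[:,:,::-1])
for t in ("mount_board","bar_end","square_stop"):
    print(t,[(round(d["confidence"],2),[round(float(v),3) for v in d["location"]]) for d in viewer.landmark_of("wrist",t)])
E
```

```text
clock: 0.92
tool_pos: [0.285, -0.3713, 0.2467]
tool_rot: [-180.0, -0.0, 22.5]
wrist_force: [1.1, -0.1, 0.5]
grip_width: 0.645
grasp_force: 0.0
clock: 1.33
tool_pos: [0.349, -0.2133, 0.2469]
tool_rot: [180.0, -0.0, 22.6]
wrist_force: [1.0, -0.1, -0.1]
grip_width: 0.268
grasp_force: 0.0
clock: 1.75
tool_pos: [0.4131, -0.0552, 0.2471]
tool_rot: [180.0, -0.1, 12.3]
wrist_force: [1.2, -0.4, -0.0]
grip_width: 0.001
grasp_force: 0.0
1.75 [ 0.41308083 -0.05516938  0.24709236] [ 1.79969066e+02 -5.55252806e-02  1.23471915e+01] 0.0011927654346458472 [ 1.16125403 -0.36050689 -0.00736209]
mount_board []
bar_end [(0.88, [0.411, -0.102, 0.023])]
square_stop [(0.9, [0.474, -0.248, 0.015])]
```

View pics/w1.png

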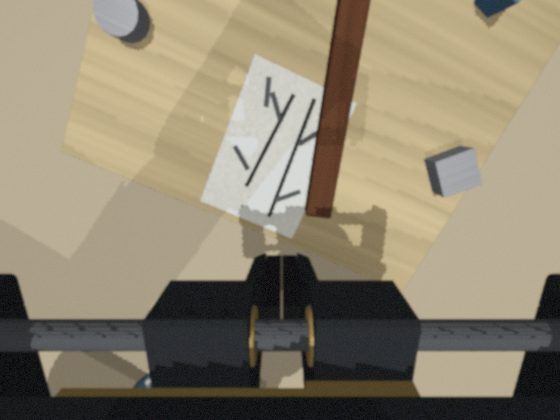

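The wrist picture shows the bar's end at (318,213), the square stop to its right at (455,170) and clear sheet to its left. Next is the descent beside the bar.

```bash
python3 -m crank '-1 0 0.006 -0.04 0; -1 0 0.006 -0.08 0; -1 0 0.006 -0.12 0; -1 0 0.006 -0.15 0; -1 0 0.006 -0.17 0'
python3 -m crank '-1 0 0 -0.015 0; -1 0 0 -0.03 0; -1 0 0 -0.04 0; -1 0 0 -0.047 0; -1 0 0 -0.047 0'
python3 - <<'E'
from workcell import ctrl, viewer
import cv2
im=viewer.get_image("scene"); cv2.imwrite("pics/s2.png",cv2.resize(im[60:280,130:430,::-1],None,fx=2.5,fy=2.5))
import numpy as np
p=np.array([.652,-.080])
for a in (6,12,18,24,28,30,32,33,34,35):
    r=np.radians(a); u=np.array([-np.cos(r),-np.sin(r)]); n=np.array([-np.sin(r),np.cos(r)])
    print(a,np.round(p+.235*u+.0325*n,4))
E
```

```text
clock: 2.37
tool_pos: [0.4104, -0.0519, 0.0738]
tool_rot: [-179.9, 0.2, 12.5]
wrist_force: [-0.2, -0.3, -0.3]
grip_width: 0.003
grasp_force: 0.0
clock: 2.78
tool_pos: [0.4115, -0.0519, 0.0286]
tool_rot: [-179.9, 0.1, 12.5]
wrist_force: [0.2, -0.5, 0.1]
grip_width: 0.002
grasp_force: 0.0
6 [ 0.4149 -0.0722]
12 [ 0.4154 -0.0971]
18 [ 0.4185 -0.1217]
24 [ 0.4241 -0.1459]
28 [ 0.4292 -0.1616]
30 [ 0.4322 -0.1694]
32 [ 0.4355 -0.177 ]
33 [ 0.4372 -0.1807]
34 [ 0.439  -0.1845]
35 [ 0.4409 -0.1882]
```

View pics/s2.png

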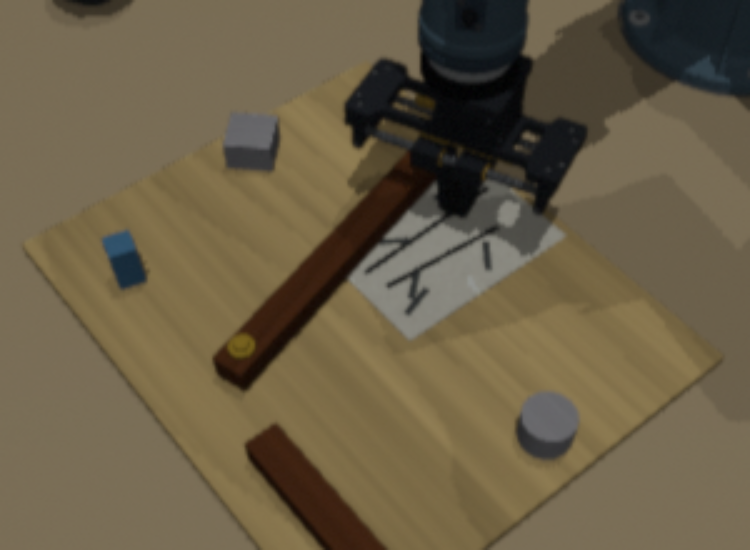

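The closed fingers are down on the sheet side of the bar, clear of it. Now the push along the arc.

```bash
python3 -m crank '-1 0.001 -0.012 0 0; -1 0.002 -0.024 0 0; -1 0.003 -0.038 0 2; -1 0.004 -0.052 0 4; -1 0.006 -0.064 0 6'
python3 -m crank '-1 0.002 -0.01 0 2; -1 0.004 -0.02 0 4; -1 0.006 -0.028 0 6; -1 0.008 -0.036 0 8; -1 0.01 -0.042 0 10'
python3 - <<'E'
from workcell import ctrl, viewer
import cv2
im=viewer.get_image("top")
for t in ("bar_end","square_stop"):
    print(t,[(round(d["confidence"],2),[round(float(v),3) for v in d["location"]]) for d in viewer.landmark_of("top",t)])
cv2.imwrite("pics/t3.png",cv2.resize(im[140:360,180:440,::-1],None,fx=2.5,fy=2.5))
E
```

```text
clock: 3.25
tool_pos: [0.4189, -0.1163, 0.0306]
tool_rot: [180.0, -0.0, 18.7]
wrist_force: [-0.2, 1.0, -0.7]
grip_width: 0.007
grasp_force: 0.6
clock: 3.67
tool_pos: [0.429, -0.1583, 0.0307]
tool_rot: [179.9, -0.0, 28.6]
wrist_force: [-0.1, 0.5, 0.3]
grip_width: 0.007
grasp_force: 0.5
bar_end []
square_stop [(0.54, [0.47, -0.244, 0.018])]
```

View pics/t3.png

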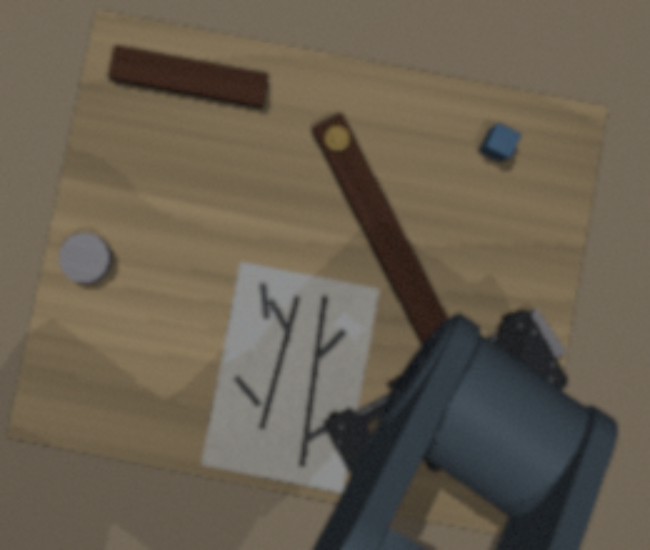

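The bar has swung from the pin (337,138) to about (440,330) in the crop, which is about 27°, and the sheet is free. The rest goes in small steps while I watch the force.

```bash
python3 -m crank '-1 0.001 -0.003 0 1; -1 0.002 -0.006 0 2; -1 0.004 -0.009 0 3; -1 0.005 -0.012 0 4; -1 0.006 -0.014 0 5'
python3 -m crank '-1 0.0005 -0.001 0 0; -1 0.001 -0.002 0 0; -1 0.0015 -0.003 0 0; -1 0.0015 -0.003 0 0; -1 0.0015 -0.003 0 0'
```

```text
clock: 4.23
tool_pos: [0.4347, -0.1712, 0.0297]
tool_rot: [-180.0, 0.0, 33.7]
wrist_force: [-1.7, 0.1, 0.1]
grip_width: 0.004
grasp_force: 0.6
clock: 4.65
tool_pos: [0.4363, -0.1741, 0.0297]
tool_rot: [180.0, -0.0, 33.6]
wrist_force: [0.6, -0.1, 0.3]
grip_width: 0.003
grasp_force: 0.1
```

```bash
python3 -m crank '-1 0.0005 -0.001 0 0; -1 0.001 -0.002 0 0; -1 0.0015 -0.003 0 0; -1 0.0015 -0.003 0 0; -1 0.0015 -0.003 0 0'
python3 -m crank '-1 0.0005 -0.001 0 0; -1 0.001 -0.002 0 0; -1 0.001 -0.002 0 0; -1 0.001 -0.002 0 0; -1 0.001 -0.002 0 0'
```

```text
clock: 5.07
tool_pos: [0.4378, -0.1771, 0.0297]
tool_rot: [180.0, -0.0, 33.6]
wrist_force: [-0.1, 0.7, 1.0]
grip_width: 0.006
grasp_force: 0.2
clock: 5.48
tool_pos: [0.4387, -0.1791, 0.0298]
tool_rot: [180.0, -0.0, 33.6]
wrist_force: [-0.6, -0.4, -0.5]
grip_width: 0.004
grasp_force: 0.1
```

```bash
python3 -m crank '-1 0.0005 -0.001 0 0; -1 0.001 -0.002 0 0; -1 0.001 -0.002 0 0; -1 0.001 -0.002 0 0; -1 0.001 -0.002 0 0'
python3 -m crank '-1 0.0005 -0.001 0 0; -1 0.001 -0.002 0 0; -1 0.001 -0.002 0 0; -1 0.001 -0.002 0 0; -1 0.001 -0.002 0 0'
```

```text
clock: 5.9
tool_pos: [0.4397, -0.1812, 0.0298]
tool_rot: [180.0, 0.0, 33.6]
wrist_force: [0.0, 0.2, -0.7]
grip_width: 0.003
grasp_force: 0.1
clock: 6.32
tool_pos: [0.4407, -0.1831, 0.0297]
tool_rot: [180.0, 0.0, 33.6]
wrist_force: [-0.7, -0.7, -0.0]
grip_width: 0.003
grasp_force: 0.1
```

```bash
python3 -m crank '-1 0.0005 -0.001 0 0; -1 0.001 -0.002 0 0; -1 0.001 -0.002 0 0; -1 0.001 -0.002 0 0; -1 0.001 -0.002 0 0'
python3 -m crank '-1 0.0005 -0.001 0 0; -1 0.001 -0.002 0 0; -1 0.001 -0.002 0 0; -1 0.001 -0.002 0 0; -1 0.001 -0.002 0 0'
python3 - <<'E'
from workcell import ctrl, viewer
import cv2
im=viewer.get_image("wrist"); cv2.imwrite("pics/w4.png",im[:,:,::-1])
im=viewer.get_image("scene"); cv2.imwrite("pics/s4.png",cv2.resize(im[60:280,130:430,::-1],None,fx=2.5,fy=2.5))
E
```

```text
clock: 6.73
tool_pos: [0.4416, -0.185, 0.0297]
tool_rot: [-180.0, -0.0, 33.6]
wrist_force: [0.3, 0.3, 0.8]
grip_width: 0.006
grasp_force: 0.5
clock: 7.15
tool_pos: [0.4417, -0.1852, 0.0295]
tool_rot: [-179.8, 0.0, 33.6]
wrist_force: [-3.0, 8.7, 6.6]
grip_width: 0.006
grasp_force: 4.7
```

View pics/s4.png

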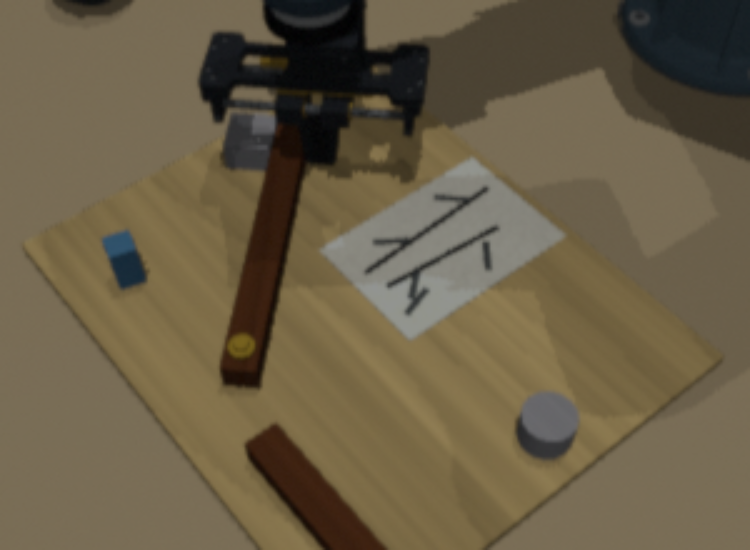

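The force jumped to about 9 N, and the picture shows the bar's free end (285,140) against the square stop (250,140). I'll back straight off the bar, lift, and clear the view.

```bash
python3 -m crank '-1 -0.001 0.002 0 0; -1 -0.006 0.009 0 0; -1 -0.012 0.018 0 0; -1 -0.018 0.027 0 0; -1 -0.018 0.027 0 0'
python3 -m crank '-1 0 0 0.03 0; -1 0 0 0.07 0; -1 0 0 0.11 0; -1 0 0 0.15 0; -1 -0.01 0 0.19 0'
python3 -m crank '-1 -0.01 0.04 0 0; -1 -0.02 0.08 0 0; -1 -0.03 0.12 0 0; -1 -0.04 0.15 0 0; -1 -0.04 0.15 0 0'
python3 - <<'E'
from workcell import ctrl, viewer
import cv2, numpy as np
L={}
for c in ("top","scene"):
    im=viewer.get_image(c); cv2.imwrite(f"pics/{c}5.png",cv2.resize(im[140:360,180:440,::-1],None,fx=2.5,fy=2.5))
    for t in ("bar_end","square_stop","loose_strip"):
        d=viewer.landmark_of(c,t)
        if d: L[c,t]=np.array(d[0]["location"]); print(c,t,d[0]["confidence"],L[c,t].round(3))
    if (c,"bar_end") in L and (c,"square_stop") in L: print("dist",np.linalg.norm((L[c,"bar_end"]-L[c,"square_stop"])[:2]))
E
```

```text
clock: 7.67
tool_pos: [0.4226, -0.1577, 0.0291]
tool_rot: [-179.8, 0.1, 33.6]
wrist_force: [-0.5, 0.1, 0.3]
grip_width: 0.006
grasp_force: 0.0
clock: 8.08
tool_pos: [0.415, -0.1599, 0.2219]
tool_rot: [179.9, -0.0, 33.6]
wrist_force: [1.2, -0.7, 0.2]
grip_width: 0.009
grasp_force: 0.0
clock: 8.5
tool_pos: [0.3725, -0.0058, 0.2193]
tool_rot: [-179.9, -0.0, 33.8]
wrist_force: [0.2, -0.3, -0.1]
grip_width: 0.001
grasp_force: 0.0
top bar_end 0.71 [ 0.453 -0.22   0.024]
top square_stop 0.56 [ 0.47  -0.246  0.017]
top loose_strip 0.96 [0.709 0.049 0.009]
dist 0.031009837148879043
scene bar_end 0.8 [ 0.453 -0.212  0.032]
scene square_stop 0.78 [ 0.471 -0.24   0.01 ]
scene loose_strip 0.58 [0.709 0.052 0.01 ]
dist 0.03415333073069154
```

View pics/top5.png

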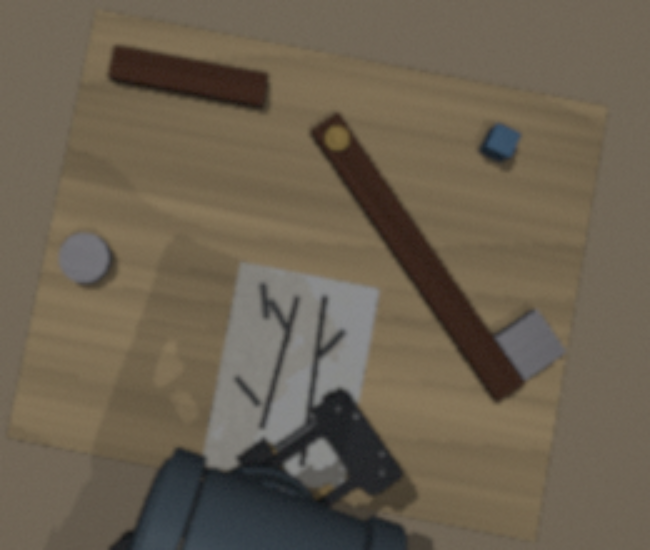

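The bar lies flat against the square stop (contact near (510,365) in the crop). The sheet is clear, the strip hasn't moved from (190,75), and the robot is touching nothing.

```bash
python3 -c "
from workcell import ctrl
print(ctrl.close_job())"
```

```text
the job is handed in; nothing more can be done
None
```

The bar is off the sheet and resting flat against the square stop, the loose strip is where it lay, and the job was handed in at about 9 s with the arm touching nothing.

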